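# Pressure-test a batch of orifice bodies on the depot test rig

## Robot

A 6-joint arm with a two-finger parallel gripper is mounted at the origin on the work surface. World frame = base frame: x ahead of the robot, y to its left, z up, the work surface at z = 0. Lengths are in m, angles in rad, forces in N, time in s.
With the tool pointing down it reaches from about 0.375 to 0.75 m from the base axis. Payload 9 kg.
Tool frame: the origin (TCP) lies on the mounting face of the last link; the fingertips stand 173 mm ahead of it and the grasp point (between the pads) lies 155 mm ahead of it (ctrl.tip_reach is the distance from the TCP to the fingertips, in m); z points along the fingers, y is the direction in which the jaws open and shut (so a half turn about z gives the same grasp; the last joint's range is limited). The gripper opens to 85 mm and grips with 20 to 120 N. Pads are 22 mm wide; open, the fingers measure 114 mm over their backs; the gripper's body (76 mm by 85 mm) begins 54 mm behind the grasp point. The pads swing forward as they close: fully open they stand 13 mm farther back than shut.
Start: joints at [-0.218, 0.104, 0.097, 1.564, 0, 1.353], TCP at [0.6, 0, 0.405] pointing down, gripper open.
Joint ranges: [-2.99, 2.99], [-0.84, 1.86], [-1.1, 1.16], [-1.84, 2.11], [-1.51, 1.56], [-3.14, 3.14]. Speed limits (rad/s): [2.22, 2.22, 2.57, 3.14, 3.14, 3.14].

## Interface

Orientations are given as [roll, pitch, yaw] about the fixed x, y, z axes, in that order (R = Rz(yaw) Ry(pitch) Rx(roll)).
In Python, from cell import ctrl gives the robot as it stands. The module is installed in compiled form; this text tells all that it offers.
- The arm moves only by the tool carry_out, never from a script. Its argument "moves" is a list of rows, each a list of 5 numbers: the shift along the tool's x, y, z in cm, then the turn about the tool's z in degrees, then the finger opening in cm, from 0 to 8.54. A call has 1 to 20 rows; each row is the pose to reach, as a shift and turn from the pose commanded when the call began, along the tool's axes at that moment; what a row does not reach only later rows make up. A row lasts 1/8 s, in which the tool goes at most 62.5 mm and 10.7 degrees, less where a joint would pass 70% of its speed; a pose out of reach is approached as far as the arm can. A call with a gripper value outside its range is refused whole. The fingers move at their own pace and stop on an object; the grip force is fixed at half the most. Time passes only in rows, so rows that repeat a pose let the fingers close. It gives the time, the measured TCP pose, the force and the opening at its end, in the units of the state.
- ctrl.sense(): the state, without advancing time (a new reading comes with each control period).
- ctrl.snapshot(name): name is "scene" or "side" or "wrist"; returns the picture (420x560x3 uint8, blue, green, red); there is no depth.
- ctrl.camera_params(name): a dict with "camera_matrix" (3x3 intrinsics, pixels), "world_to_cam" (4x4, takes a point from world to camera coordinates); the wrist camera has in their place "hand_eye" (4x4, takes a point from camera to tool coordinates, whose origin is the TCP and whose axes are the flange's). Camera axes: x right, y up, looking along -z (the intrinsics and any distortion apply to the point x, -y, -z); pixel columns grow to the right and rows downward; lengths in m; the calibration is good to about 2 mm. The wrist camera is an equidistant fisheye: a pixel r from the principal point sees the ray r / f radians off the axis. A picture is of the moment at which its call begins: read the wrist's pose just before it. camera_params takes no time and is no camera call.
- ctrl.hand_in(): hands the job in, once; it reports no verdict.
The state is a dict: "clock": time; "joints": joint angles; "joint_vel": joint speeds; "effort": joint torques, N m; "tool_pos": TCP position; "tool_rot": TCP orientation; "ft_force": force on the tool from outside, world axes, zero at the start; "moment": the same for the moment, N m; "gripper_width": opening from 0.0 (shut) to 1.0 (fully open).
Only numpy, scipy, OpenCV 4.12 (cv2) and the standard library are available. Lean on these libraries where they do the work, as an engineer would, in place of code of your own. Each camera call takes 0.05 s, during which the arm holds its last target. There are 200 camera calls.

## Task

Pressure-test the bronze orifice bodies standing in the wooden box: with the vent valve still open, seat each one fully home on its own spigot of the test rig, then fit the loose ribbed knob fully down on the valve's square spindle and turn the valve clockwise until it is closed. Pump the hand lever through at least three full strokes, down to the bottom stop and back up each time, with the valve kept closed and the bodies on their spigots; then turn the valve fully open again, and only then lift the bodies off and stand them upright in the steel tray. Leave the knob fitted on the valve and the lever up, and do not disturb the filter cup, bracket and regulator lying round the rig.

Things in the scene. Friction and masses are not known exactly. Their poses are not given: they have to be found in the camera images.
- bodyA: loose bronze orifice body, 0.36-0.6 kg, upright, 78 mm tall: skirt 52 mm in diameter to 36 mm up, barrel 38 mm in diameter from 40 to 66 mm (grip here), 22 mm hexagon plug on top. Bore in the underside: 26 mm wide, 34 mm deep. Origin: centre of the underside. Two or three are present (absent: None), at first in a row along the wooden box's y, about 70 mm apart. Yaw is free.
- bodyB: loose bronze orifice body, 0.36-0.6 kg, upright, 78 mm tall: skirt 52 mm in diameter to 36 mm up, barrel 38 mm in diameter from 40 to 66 mm (grip here), 22 mm hexagon plug on top. Bore in the underside: 26 mm wide, 34 mm deep. Origin: centre of the underside. Two or three are present (absent: None), at first in a row along the wooden box's y, about 70 mm apart. Yaw is free.
- bodyC: loose bronze orifice body, 0.36-0.6 kg, upright, 78 mm tall: skirt 52 mm in diameter to 36 mm up, barrel 38 mm in diameter from 40 to 66 mm (grip here), 22 mm hexagon plug on top. Bore in the underside: 26 mm wide, 34 mm deep. Origin: centre of the underside. Two or three are present (absent: None), at first in a row along the wooden box's y, about 70 mm apart. Yaw is free.
- knob: loose ribbed black bakelite knob, 60 mm in diameter, 40 mm tall, 0.16 kg, at first flat on the bench, right side up, before the rig. Grip across its rim (12 flats, one facing x). A 20 mm square bore runs right through, sides along the knob's x and y, with a 25 mm wide, 4 mm deep counterbore in the underside. Origin: centre of the underside, z up. Any quarter turn fits.
- rig: cast iron test rig, fixed. Origin at bench level; x away from the robot, y left. Bed 30 mm high, x -60 to 90, y -270 to 260 mm; manifold top 75 mm up, x -37 to 37, y -265 to 135, carries on x = 0 the spigots (y -30, -120, -210) and the valve (y 80). Hand pump at y 205, its lever's free end (x -40) up to 220 mm high. Gauge behind (x 30 to 100, y -110 to -40, to 125 mm up).
- spigot1 (a point): spigot 1: upright brass post 22 mm in diameter, tapered at the top, 28 mm tall above a 60 mm round seat. The point is the centre of the seat, 81 mm above the bench: a body fully home has its origin here (side play 2 mm). Any body fits any spigot; it has a check valve, so an empty one needs nothing.
- spigot2 (a point): spigot 2: upright brass post 22 mm in diameter, tapered at the top, 28 mm tall above a 60 mm round seat. The point is the centre of the seat, 81 mm above the bench: a body fully home has its origin here (side play 2 mm). Any body fits any spigot; it has a check valve, so an empty one needs nothing.
- spigot3 (a point): spigot 3: upright brass post 22 mm in diameter, tapered at the top, 28 mm tall above a 60 mm round seat. The point is the centre of the seat, 81 mm above the bench: a body fully home has its origin here (side play 2 mm). Any body fits any spigot; it has a check valve, so an empty one needs nothing.
- valve_square (a point): foot of the valve's upright steel spindle, 18 mm square, 35 mm long, top 5 mm tapered to 12 mm. The point is on the axis, on the 38 mm round shoulder 105 mm above the bench where the knob's underside comes to rest; x and y lie along the square's sides and turn with it. The knob has 1 mm play each side (about 6 degrees backlash).
- valve (a joint): vent valve, rad: 0 fully open, 1.571 closed, stops at both; grows as it is turned clockwise seen from above; stiff (0.12 N m), stays where it is left. At the start between 0 and 0.5.
- pump (a joint): pump lever, rad: 0 up at its top stop, 0.55 down at its bottom stop; a full stroke goes past 0.49 and back under 0.06. Its spring returns it; at the grip point it takes about 4 N at the top to 13 N at the bottom.
- pump_grip (a point): middle of the pump lever's rubber handle, on its axis; the handle is 30 mm thick and reaches 45 mm either way. The lever points from the hinge to the rig's front (-x), 17 degrees upward when up (this point 187 mm above the bench) and 14 degrees downward when down (101 mm). It can be pushed down from above or gripped across.
- pump_hinge (a point): hinge of the pump lever, 140 mm above the bench, 160 mm from pump_grip; the lever swings about the rig's y axis.
- in_box: low plywood box, fixed, 118 mm (its x) by 232 mm (its y), walls 30 mm high and 6 mm thick, floor 6 mm thick, in which the bodies stand at the start. Left or right in front of the rig. Origin: centre of the underside.
- out_tray_in (a point): centre of the inner floor (3 mm above the bench) of the empty fixed sheet steel tray, 118 mm (its x) by 232 mm (its y), walls 22 mm high and 3 mm thick, where the tested bodies go; at the other side from the wooden box. Axes as the tray.
- filter_cup: bystander: white plastic filter cup, 68 mm in diameter, 85 mm tall, left of the rig. Not to be disturbed.
- bracket: bystander: grey zinc angle bracket, 60 x 120 x 55 mm, right of the rig. Not to be disturbed.
- regulator: bystander: brass regulator, 62 mm tall, 100 mm across its outlets, behind the rig. Not to be disturbed.
Things that resemble listed ones, but are neither listed nor needed, are in the scene too. What is shaped like the bodyB but orange is not meant. There is more than one size of the knob; the one meant has the size given above.

How it is judged:
By the outcome, as a careful person would: the job done as asked, in the order asked, and still so for the second after the job is handed in, with the robot touching nothing.
Of bodyA, bodyB, bodyC only 2 to 3 are there at a start; the rules pass over those that are not, and their reading is None.
At some moment in a run one of knob, bodyA, bodyB, bodyC may be knocked a few centimetres aside while the robot is not near it.
Once in a run the grip may slacken for a moment while it holds something.
It also fails if it takes over 210 s, if anything falls off the work surface, if the arm or the gripper's body presses on something with over 40 N, if the wrist force passes 120 N, or if a joint passes its speed limit or range.

## Working session

There is one attempt and no reset: what is moved stays moved. The work goes in short steps, Python scripts to look and compute and a tool call to move; the robot and the scene stay as the last step left them, time stands still between calls to the robot, and variables do not carry over. Pictures are saved under pics/ and viewed, about 12 in all and at most 16, crops included, and the job is handed in when it is done.

Besides the shell and the picture viewer there is one more tool, called after ">>>" as name([rows], argument=value, ...), one row to a line, values as JSON. carry_out: Moves the arm, as the interface text tells. Its arguments: {"type":"object","properties":{"moves":{"type":"array","items":{"type":"array","items":{"type":"number"}}}},"required":["moves"]}

```bash
ls; mkdir -p pics
cat > h.py <<'E'
import numpy as np,cv2
from scipy.spatial.transform import Rotation as R
from cell import ctrl
def ray(name,uv,pose=None):
    p=ctrl.camera_params(name);K=np.array(p["camera_matrix"]);x=(uv[0]-K[0,2])/K[0,0];y=(uv[1]-K[1,2])/K[1,1]
    if name=="wrist":
        th=np.hypot(x,y);s=np.sin(th)/max(th,1e-9);d=np.array([x*s,-y*s,-np.cos(th)])
        pos,rot=pose;T=np.eye(4);T[:3,:3]=R.from_euler('xyz',rot).as_matrix();T[:3,3]=pos
        M=T@np.array(p["hand_eye"])
    else:
        dist=p.get("distortion")
        d=np.array([x,-y,-1.]);M=np.linalg.inv(np.array(p["world_to_cam"]))
    return M[:3,3],M[:3,:3]@(d/np.linalg.norm(d))
def onplane(name,uv,z,pose=None):
    o,d=ray(name,uv,pose);return o+d*(z-o[2])/d[2]
def proj(name,P,pose=None):
    p=ctrl.camera_params(name);K=np.array(p["camera_matrix"]);P=np.append(P,1)
    if name=="wrist":
        pos,rot=pose;T=np.eye(4);T[:3,:3]=R.from_euler('xyz',rot).as_matrix();T[:3,3]=pos
        c=np.linalg.inv(T@np.array(p["hand_eye"]))@P
        v=np.array([c[0],-c[1],-c[2]]);r=np.hypot(v[0],v[1]);th=np.arctan2(r,v[2]);v=np.array([v[0]/r*th,v[1]/r*th])
    else:
        c=np.array(p["world_to_cam"])@P;v=np.array([c[0],-c[1]])/-c[2]
    return K[:2,:2]@v+K[:2,2]
def st():
    s=ctrl.sense();return s["tool_pos"],s["tool_rot"]
def snap(name,f):
    po=st();im=np.array(ctrl.snapshot(name));cv2.imwrite("pics/"+f+".png",im);return im,po
E
python3 - <<'E'
from h import *
for n in("scene","side","wrist"):
    print(n,ctrl.camera_params(n)); snap(n,n+"0")
print(ctrl.sense())
E
```

```text
pics
scene {'camera_matrix': array([[544.7531622 ,   0.        , 286.65637279],
       [  0.        , 544.7531622 , 213.12320317],
       [  0.        ,   0.        ,   1.        ]]), 'world_to_cam': array([[-4.18866247e-01,  9.08046655e-01, -1.52934831e-03,
         2.42820379e-01],
       [-7.85965394e-01, -3.61707762e-01,  5.01423867e-01,
         3.73328314e-01],
       [ 4.54763088e-01,  2.11231548e-01,  8.65200420e-01,
        -1.95007606e+00],
       [ 0.00000000e+00,  0.00000000e+00,  0.00000000e+00,
         1.00000000e+00]])}
side {'camera_matrix': array([[435.13475564,   0.        , 283.78844837],
       [  0.        , 435.13475564, 207.57944673],
       [  0.        ,   0.        ,   1.        ]]), 'world_to_cam': array([[ 0.73081979, -0.68241745, -0.01445192, -0.43665122],
       [ 0.39880713,  0.40971923,  0.82041637, -0.33274981],
       [-0.55394522, -0.60534005,  0.57158386, -0.89749013],
       [ 0.        ,  0.        ,  0.        ,  1.        ]])}
wrist {'camera_matrix': array([[325.1922621 ,   0.        , 280.58092172],
       [  0.        , 325.1922621 , 211.450
[... 389 characters left out ...]
       1.00000000e+00]])}
{'clock': 0.15, 'joints': array([-2.17682991e-01,  1.04557861e-01,  9.66809082e-02,  1.56389400e+00,
       -4.03338102e-06,  1.35309027e+00]), 'joint_vel': array([-0.00023001, -0.00056861,  0.00378535,  0.00076404,  0.00071072,
       -0.00040746]), 'effort': array([ 3.56894714e-03, -5.57353413e+01,  5.04006886e+01,  1.24952567e-02,
       -2.60494489e-04,  1.42527287e-05]), 'tool_pos': array([5.99926749e-01, 3.54060531e-05, 4.04121533e-01]), 'tool_rot': array([-3.14064016e+00, -2.06572303e-04,  1.57081930e+00]), 'ft_force': array([ 0.86259087, -0.24790693,  0.88053546]), 'moment': array([-0.02559973, -0.03514221, -0.00555815]), 'gripper_width': 1.0010664653765593}
```

View pics/scene0.png

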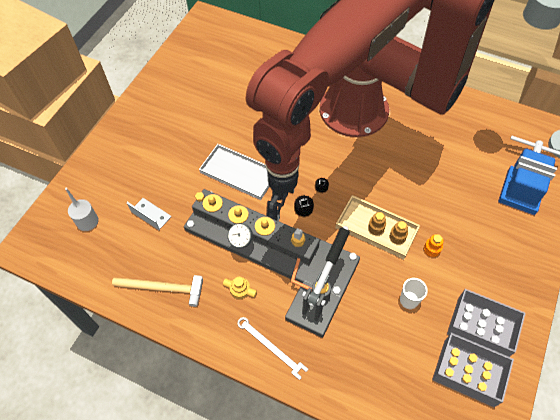

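View pics/side0.png

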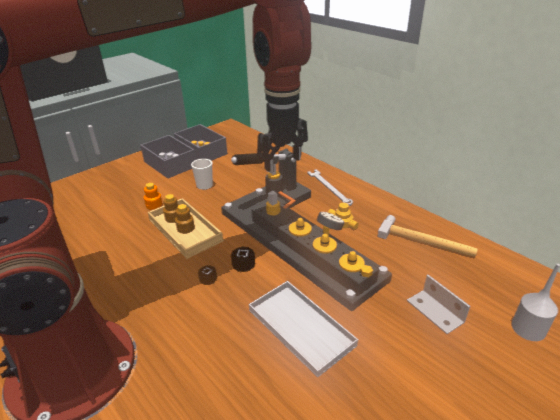

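View pics/wrist0.png

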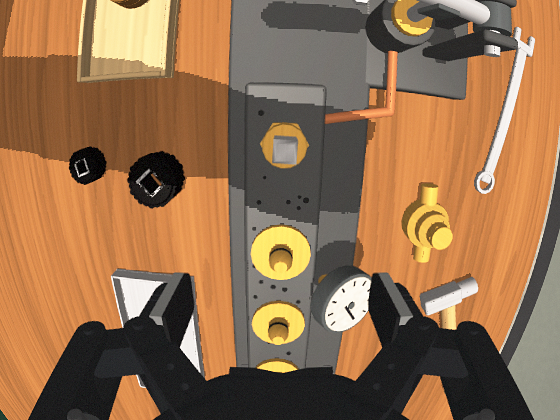

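Run:
```python
from h import *
po=st()
f=lambda n,uv,z:print(n,uv,np.round(onplane(n,uv,z,po),4))
im=cv2.imread("pics/wrist0.png");hsv=cv2.cvtColor(im,cv2.COLOR_BGR2HSV)
m=cv2.inRange(hsv,(20,130,120),(32,255,255))
for c in cv2.findContours(m,0,2)[0]:
    if cv2.contourArea(c)>300: print(cv2.contourArea(c),cv2.boundingRect(c))
print("knob");f("wrist",(157,180),.04);f("wrist",(87,165),.03);f("wrist",(285,147),.14);f("wrist",(281,252),.081);f("wrist",(278,323),.081)
print("knob rim");f("wrist",(129,180),.035);f("wrist",(185,180),.035);f("wrist",(69,165),.025);f("wrist",(106,165),.025)
print("bodies");
for uv in((377,217),(400,226)):f("scene",uv,.084)
for uv in((170,198),(182,208)):f("side",uv,.084)
print("pump");f("scene",(339,240),.187);f("side",(245,159),.187);
print("tray");
for uv in((204,165),(216,147),(272,172),(262,195)):f("scene",uv,.022)
for uv in((249,296),(290,285),(355,335),(311,366)):f("side",uv,.022)
print("box")
for uv in((338,219),(350,198),(419,233),(411,255)):f("scene",uv,.03)
for uv in((149,224),(182,202),(222,234),(188,250)):f("side",uv,.03)
print('cup');f("scene",(414,288),.085);f("side",(202,163),.085)
```

```text
1578.5 (252, 303, 53, 42)
2372.0 (251, 227, 60, 53)
1836.0 (408, 187, 45, 76)
knob
wrist (157, 180) [0.4623 0.0073 0.04  ]
wrist (87, 165) [0.3642 0.0265 0.03  ]
wrist (285, 147) [0.6018 0.0539 0.14  ]
wrist (281, 252) [ 0.599  -0.0578  0.081 ]
wrist (278, 323) [ 0.5957 -0.1477  0.081 ]
knob rim
wrist (129, 180) [0.4245 0.007  0.035 ]
wrist (185, 180) [0.4937 0.0054 0.035 ]
wrist (69, 165) [0.3316 0.0273 0.025 ]
wrist (106, 165) [0.3894 0.0242 0.025 ]
bodies
scene (377, 217) [0.4367 0.2318 0.084 ]
scene (400, 226) [0.4371 0.3043 0.084 ]
side (170, 198) [0.4249 0.2983 0.084 ]
side (182, 208) [0.4224 0.2299 0.084 ]
pump
scene (339, 240) [0.6088 0.1699 0.187 ]
side (245, 159) [0.615  0.1765 0.187 ]
tray
scene (204, 165) [ 0.4521 -0.3598  0.022 ]
scene (216, 147) [ 0.3704 -0.3591  0.022 ]
scene (272, 172) [ 0.3834 -0.1435  0.022 ]
scene (262, 195) [ 0.477  -0.1342  0.022 ]
side (249, 296) [ 0.3807 -0.1122  0.022 ]
side (290, 285) [ 0.4755 -0.1532  0.022 ]
side (355, 335) [ 0.4728 -0.3572  0.022 ]
side (311, 366) [ 0.3499 -0.3453  0.022 ]
box
scene (338, 219) [0.4617 0.1209 0.03  ]
scene (350, 198) [0.3748 0.1267 0.03  ]
scene (419, 233) [0.4038 0.364  0.03  ]
scene (411, 255) [0.4851 0.3652 0.03  ]
side (149, 224) [0.3464 0.2995 0.03  ]
side (182, 202) [0.4764 0.3305 0.03  ]
side (222, 234) [0.4702 0.115  0.03  ]
side (188, 250) [0.3642 0.1225 0.03  ]
cup
scene (414, 288) [0.6085 0.4033 0.085 ]
side (202, 163) [0.6101 0.4064 0.085 ]
```

>>> carry_out([
  [5,-4,0,0,8.5],
  [10,-9,0,0,8.5],
  [15,-13,0,0,8.5],
  [19,-15,0,0,8.5],
  [19,-15,0,0,8.5],
  [19,-15,0,0,8.5],
  [19,-15,0,0,8.5],
])

```text
clock: 1.02
tool_pos: [0.4506, 0.1891, 0.4045]
tool_rot: [-3.141, 0.0, 1.569]
ft_force: [-0.4, -1.3, 0.9]
gripper_width: 0.995
```

Run:
```python
from h import *
im,po=snap("wrist","w1");print(po)
hsv=cv2.cvtColor(im,cv2.COLOR_BGR2HSV)
for uv in((281,252),):print(hsv[uv[1],uv[0]])
```

```text
(array([0.45062842, 0.18911442, 0.40448338]), array([-3.14134363e+00,  2.09965262e-04,  1.56923815e+00]))
[ 13 164 219]
```

View pics/w1.png

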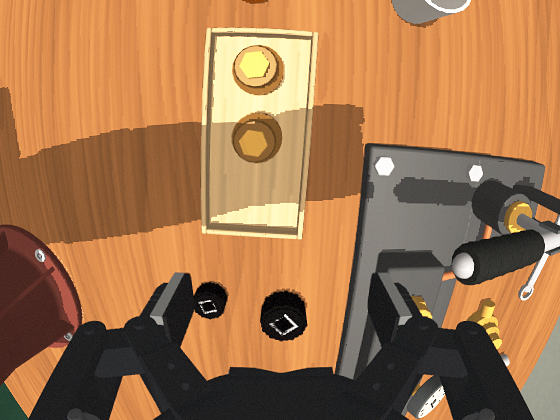

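Run:
```python
from h import *
po=st();im=cv2.imread("pics/w1.png")
f=lambda n,uv,z:print(n,uv,np.round(onplane("wrist",uv,z,po),4))
f("bodyTop1",(255.5,65),.084);f("bodyTop2",(254,142),.084)
f("knobtop",(284,314),.04)
print('box corners')
for uv in((208,30),(316,34),(203,235),(301,238)):f("b",uv,.03)
print('bed');
for uv in((367,145),(544,163)):f("bed",uv,.03)
f("handle end",(463,267),.2);f("handle",(505,257),.187)
c=im[280:350,240:330];cv2.imwrite("pics/c1.png",cv2.resize(c,None,fx=6,fy=6,interpolation=2))
```

```text
bodyTop1 (255.5, 65) [0.4279 0.3087 0.084 ]
bodyTop2 (254, 142) [0.4259 0.24   0.084 ]
knobtop (284, 314) [0.4535 0.0229 0.04  ]
box corners
b (208, 30) [0.3739 0.3563 0.03  ]
b (316, 34) [0.4861 0.3492 0.03  ]
b (203, 235) [0.3588 0.1271 0.03  ]
b (301, 238) [0.4728 0.1238 0.03  ]
bed
bed (367, 145) [0.5427 0.2318 0.03  ]
bed (544, 163) [0.8095 0.2258 0.03  ]
handle end (463, 267) [0.5738 0.1744 0.2   ]
handle (505, 257) [0.6229 0.1727 0.187 ]
```

View pics/c1.png

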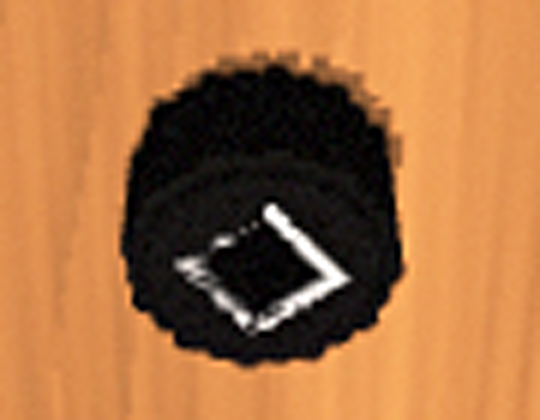

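>>> carry_out([
  [-6,3,0,0,8.5],
  [-12,6,0,0,8.5],
  [-18,9,0,0,8.5],
  [-23,12,0,0,8.5],
  [-23,12,0,0,8.5],
  [-23,12,0,0,8.5],
  [-23,12,0,0,8.5],
])

```text
clock: 1.95
tool_pos: [0.5696, -0.0392, 0.4049]
tool_rot: [3.142, -0.0, 1.571]
ft_force: [0.1, -0.0, -0.5]
gripper_width: 0.998
```

Run:
```python
from h import *
im,po=snap("wrist","w2");print(po,ctrl.sense()["joints"])
cv2.imwrite("pics/w2c.png",cv2.resize(im[60:330,90:420],None,fx=2.2,fy=2.2,interpolation=2))
im=cv2.imread("pics/w1.png");hsv=cv2.cvtColor(im,cv2.COLOR_BGR2HSV);print(hsv[65,255],hsv[142,254],hsv[52,240],hsv[125,238],hsv[90,255])
cv2.imwrite("pics/c2.png",cv2.resize(im[30:180,190:320],None,fx=4,fy=4,interpolation=2))
```

```text
(array([ 0.56964138, -0.03916635,  0.40491821]), array([ 3.14155060e+00, -2.25456166e-04,  1.57148914e+00])) [-2.97195485e-01  1.50230086e-02  5.46342533e-03  1.56103395e+00
  1.85416494e-04  1.27235801e+00]
[ 29 123 255] [ 18 169 217] [ 15 159 141] [ 16 169 122] [ 16 170 193]
```

View pics/w2c.png

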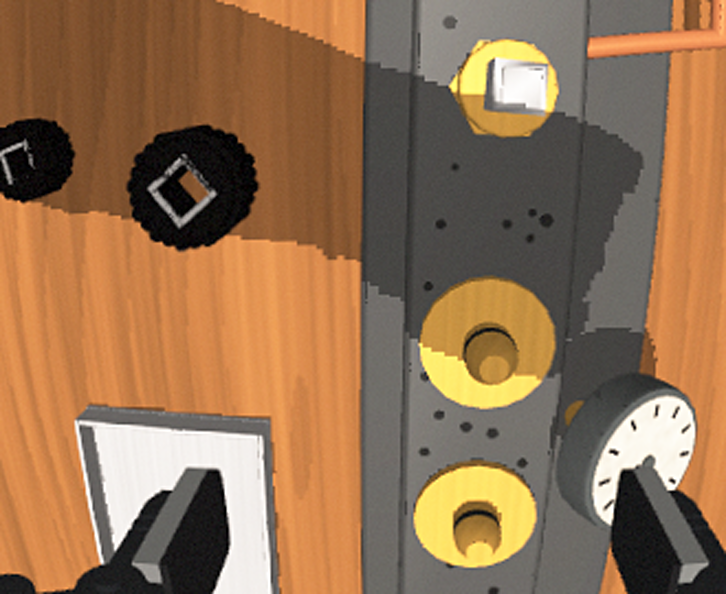

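View pics/c2.png

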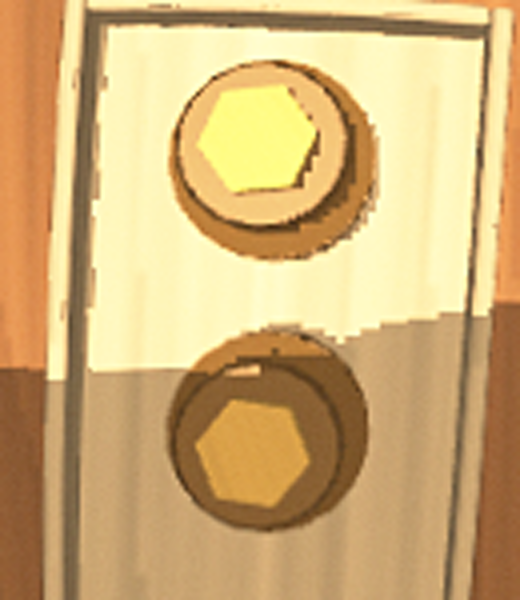

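Run:
```python
from h import *
p1=([0.45062842, 0.18911442, 0.40448338],[-3.14134363,2.1e-04,1.56923815])
p2=([ 0.56964138, -0.03916635,  0.40491821],[ 3.14155060e+00, -2.25456166e-04,  1.57148914e+00])
f=lambda n,uv,z,p:print(n,np.round(onplane("wrist",uv,z,p),4))
q=lambda x,y:((x+.5)/2.2-.5+90,(y+.5)/2.2-.5+60)
r=lambda x,y:((x+.5)/4-.5+190,(y+.5)/4-.5+30)
f("hexT1",r(257,139),.084,p1);f("hexT2",r(252,453),.084,p1);f("circ1",r(262,145),.072,p1);f("circ2",r(256,447),.072,p1)
f("seat1",q(488,343),.081,p2);f("seat2",q(474.5,513),.081,p2);f("hexval",q(505,88),.105,p2);f("sqtop",q(522,86),.14,p2)
for c in((183,152),(216,190),(182,228),(149,192)):f("kc",q(*c),.04,p2)
f("knob",q(182.5,190),.04,p2);f("rimL",q(128,188),.04,p2);f("rimR",q(258,188),.04,p2)
for c in((78,420),(271,420)):f("tray",q(*c),.022,p2)
for c in((240,70),):f("smallk",q(20,160),.03,p2)
im=cv2.imread("pics/w2.png");cv2.imwrite("pics/c3.png",cv2.resize(im[70:130,290:350],None,fx=9,fy=9,interpolation=2))
```

```text
hexT1 [0.4265 0.3094 0.084 ]
hexT2 [0.4247 0.2392 0.084 ]
circ1 [0.4266 0.3094 0.072 ]
circ2 [0.4246 0.2392 0.072 ]
seat1 [ 0.5982 -0.0588  0.081 ]
seat2 [ 0.5952 -0.1464  0.081 ]
hexval [0.5999 0.0496 0.105 ]
sqtop [0.6013 0.0499 0.14  ]
kc [0.4551 0.0232 0.04  ]
kc [0.4709 0.004  0.04  ]
kc [ 0.4521 -0.0141  0.04  ]
kc [0.436  0.0045 0.04  ]
knob [0.4537 0.0046 0.04  ]
rimL [0.4247 0.007  0.04  ]
rimR [0.4918 0.0042 0.04  ]
tray [ 0.3661 -0.1292  0.022 ]
tray [ 0.4864 -0.1254  0.022 ]
smallk [0.3564 0.025  0.03  ]
```

View pics/c3.png

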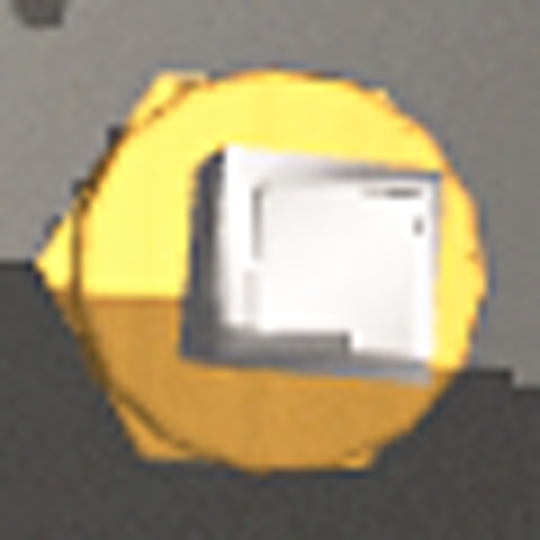

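>>> carry_out([
  [5,-2.5,0,0,8.5],
  [10,-5,0,0,8.5],
  [15,-8,0,0,8.5],
  [20,-11,0,0,8.5],
  [25,-13.5,0,0,8.5],
  [27.8,-14.5,2,0,8.5],
  [27.8,-14.5,6,0,8.5],
  [27.8,-14.5,6,0,8.5],
  [27.8,-14.5,6,0,8.5],
])

```text
clock: 3.12
tool_pos: [0.4249, 0.2381, 0.3463]
tool_rot: [3.14, -0.0, 1.571]
ft_force: [0.5, -0.3, 0.3]
gripper_width: 0.999
```

```bash
cat >> h.py <<'E'
def go(P,yawdeg=None):
    "print shift in tool axes cm + turn deg from measured pose to TCP P"
    pos,rot=st();Rm=R.from_euler('xyz',rot).as_matrix();d=Rm.T@(np.array(P)-pos)*100
    t=0 if yawdeg is None else (-(yawdeg-np.degrees(rot[2]))+180)%360-180
    s=ctrl.sense();print("move",np.round(d,2),"turn",round(t,1),"F",np.round(s["ft_force"],1),"w",round(s["gripper_width"],3),"t",s["clock"])
E
python3 - <<'E'
from h import *
print(ctrl.tip_reach);snap("scene","s1")
a=cv2.imread("pics/scene0.png");b=cv2.imread("pics/s1.png")
go((.4247,.2392,.222),90)
po=st();im,po=snap("wrist","w3")
print(proj("wrist",(.4265,.3094,.084),po),proj("wrist",(.4247,.2392,.084),po))
print(proj("wrist",(.4247,.2392,.222-.155),([.4247,.2392,.222],po[1])))
E
```

```text
0.1734
move [ 0.11 -0.09 12.46] turn -0.0 F [ 0.9 -0.3  0.4] w 0.996 t 3.175
[282.99172739 122.97484934] [280.40116858 217.11516678]
[281.87974394 300.1153595 ]
```

View pics/w3.png

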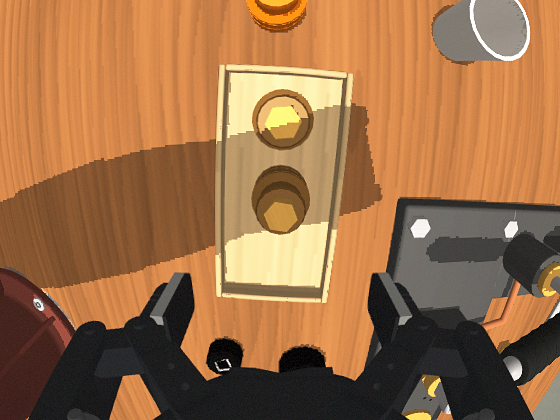

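>>> carry_out([
  [0.1,0,4,0,8.5],
  [0.1,0,8,0,8.5],
  [0.1,0,11,0,8.5],
  [0.1,0,12.4,0,8.5],
  [0.1,0,12.4,0,8.5],
  [0.1,0,12.4,0,3],
  [0.1,0,12.4,0,2],
  [0.1,0,12.4,0,2],
  [0.1,0,12.4,0,2],
  [0.1,0,12.4,0,2],
  [0.1,0,12.4,0,2],
  [0.1,0,12.4,0,2],
  [0.1,0,12.4,0,2],
])

```text
clock: 4.85
tool_pos: [0.4255, 0.2391, 0.222]
tool_rot: [3.14, -0.0, 1.571]
ft_force: [-1.4, -1.2, 5.4]
gripper_width: 0.421
```

Run:
```python
from h import *
go((.4247,.2392,.222),90);print(st())
```

```text
move [ 0.01 -0.08 -0.  ] turn 0.0 F [-1.4 -1.2  5.4] w 0.421 t 4.85
(array([0.42553365, 0.23914567, 0.2219832 ]), array([ 3.13962362e+00, -3.44101365e-04,  1.57082730e+00]))
```

>>> carry_out([
  [0,0,-3,0,2],
  [0,0,-7,0,2],
  [-1,0,-12,0,2],
  [-5,0,-16,0,2],
  [-10,1,-18,0,2],
  [-15,3,-18,0,2],
  [-20,6,-18,0,2],
  [-25,9,-18,0,2],
  [-30,13,-18,0,2],
  [-35,16,-18,0,2],
  [-38,17.3,-18,0,2],
  [-38.4,17.3,-18,0,2],
  [-38.4,17.3,-18,0,2],
  [-38.4,17.3,-18,0,2],
  [-38.4,17.3,-18,0,2],
])

```text
clock: 6.72
tool_pos: [0.5978, -0.1441, 0.4011]
tool_rot: [3.141, 0.0, 1.572]
ft_force: [-0.6, 0.8, -3.4]
gripper_width: 0.427
```

```bash
cat > m.py <<'E'
from h import *
def seats(im,po):
    hsv=cv2.cvtColor(im,cv2.COLOR_BGR2HSV);m=cv2.inRange(hsv,(14,110,60),(34,255,255))
    m=cv2.morphologyEx(m,cv2.MORPH_OPEN,np.ones((5,5)))
    for c in cv2.findContours(m,0,2)[0]:
        if cv2.contourArea(c)>600:
            h=cv2.convexHull(c);e=cv2.fitEllipse(h);b=cv2.boundingRect(c);print("area",cv2.contourArea(c),"box",b,"ell",np.round(e[0],1),np.round(e[1],1),"->",np.round(onplane("wrist",e[0],.081,po),4))
E
python3 - <<'E'
from m import *
im,po=snap("wrist","w4");seats(im,po);go((.598,-.0585,.40),180);s=ctrl.sense();print(st())
hsv=cv2.cvtColor(im,cv2.COLOR_BGR2HSV)
p=proj("wrist",(.598,-.0585,.081),po);print(p);x,y=p.astype(int)
print(proj("wrist",(.597,-.1475,.081),po))
for d in range(-44,45,8):print(d,hsv[y+d,x],hsv[y,x+d])
E
```

```text
area 966.0 box (463, 217, 13, 123) ell [469.2 275. ] [ 13.4 134.9] -> [ 0.8166 -0.2362  0.081 ]
area 11638.0 box (233, 171, 95, 172) ell [279.8 258.7] [ 96.3 176.7] -> [ 0.5963 -0.2079  0.081 ]
area 3508.5 box (248, 72, 69, 67) ell [282. 105.] [66.9 68.5] -> [ 0.598  -0.0603  0.081 ]
area 2822.0 box (413, 66, 58, 87) ell [441.5 108.9] [56.5 87.8] -> [ 0.7489 -0.0555  0.081 ]
move [8.57 0.02 0.1 ] turn -89.9 F [-0.6  0.1 -4. ] w 0.421 t 6.775
(array([ 0.59788338, -0.14419761,  0.40101893]), array([3.14117880e+00, 1.26668408e-04, 1.57175573e+00]))
[282.01003071 102.9526992 ]
[280.69016549 200.4238726 ]
-44 [ 13  16 114] [25 22 69]
-36 [ 15  14 111] [120   4  68]
-28 [ 29 133 254] [ 18 176 200]
-20 [ 29 129 255] [ 18 170 205]
-12 [ 18 172 207] [ 18 160 113]
-4 [ 18 165 190] [ 18 173 203]
4 [ 18 169 196] [ 18 170 206]
12 [ 17 169 136] [ 18 168 140]
20 [ 18 177 199] [ 18 169 202]
28 [ 18 168 202] [ 18 170 202]
36 [ 18 144 158] [15 15 70]
44 [15 22 70] [ 13  16 114]
```

View pics/w4.png

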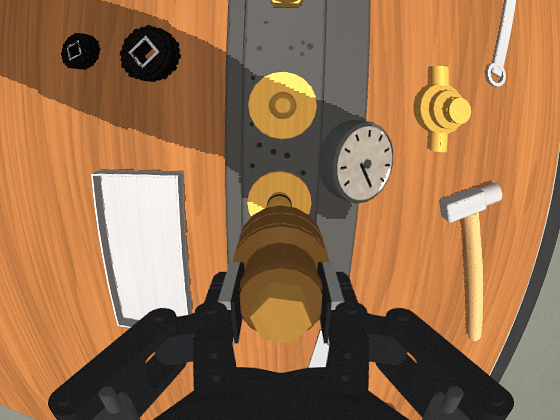

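Run:
```python
from h import *
im=cv2.imread("pics/w4.png")
po=([ 0.59788338, -0.14419761,  0.40101893],[3.14117880e+00, 1.26668408e-04, 1.57175573e+00])
for dz in(0,-.138):
  for r,n in((.011/np.cos(np.pi/6),'hex'),(.019,'bar')):
    P=[proj("wrist",(po[0][0]+r*np.cos(a),po[0][1]+r*np.sin(a),.401-.216+(.078 if n=='hex' else .066)),po) for a in np.arange(12)*np.pi/6]
    P=np.array(P);print(n,P.min(0),P.max(0))
  break
print(proj("wrist",(po[0][0],po[0][1],.263),po))
c=im[170:360,220:340];cv2.imwrite("pics/c4.png",cv2.resize(c,None,fx=3.1,fy=3.1,interpolation=2))
```

```text
hex [251.77669097 297.83899551] [313.5991403  345.41385546]
bar [239.68901009 269.06140182] [325.37386477 338.21826822]
[282.70791009 323.00951232]
```

View pics/c4.png

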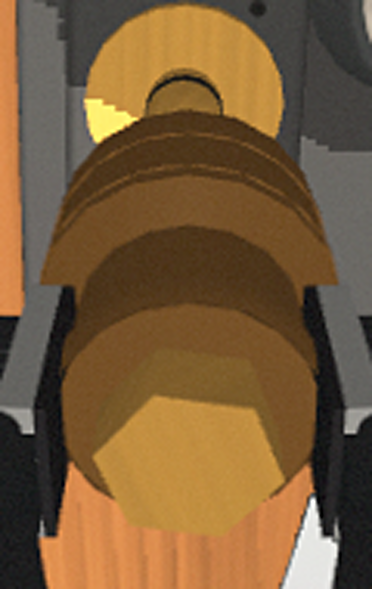

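>>> carry_out([
  [1,0,0,-10,2],
  [2,0,0,-20,2],
  [3,0,0,-30,2],
  [4,0,0,-40,2],
  [5,0,0,-50,2],
  [6,0,0,-60,2],
  [7,0,0,-70,2],
  [8,0,0,-80,2],
  [8.4,0,2,-90,2],
  [8.4,0,5,-90,2],
  [8.4,0,7,-90,2],
  [8.4,0,7,-90,2],
  [8.4,0,7,-90,2],
  [8.4,0,7,-90,2],
])

```text
clock: 8.52
tool_pos: [0.5984, -0.0612, 0.3322]
tool_rot: [-3.141, 0.002, 3.141]
ft_force: [1.1, -0.2, -3.0]
gripper_width: 0.422
```

Run:
```python
from h import *
go((.5985,-.0605,.297),180);print(st());snap("wrist","w5")
```

```text
move [-0.01  0.07  3.52] turn -0.0 F [ 1.1 -0.2 -3. ] w 0.422 t 8.525
(array([ 0.59837618, -0.06116419,  0.33216086]), array([-3.14095129e+00,  2.01737298e-03,  3.14142601e+00]))
```

>>> carry_out([
  [0,0.05,0.7,0,2],
  [0,0.05,1.4,0,2],
  [0,0.05,1.9,0,2],
  [0,0.05,2.3,0,2],
  [0,0.05,2.3,0,2],
  [0,0.05,2.3,0,2],
])

```text
clock: 9.32
tool_pos: [0.5981, -0.0605, 0.3079]
tool_rot: [-3.141, 0.0, -3.142]
ft_force: [-0.2, 0.4, -3.0]
gripper_width: 0.423
```

>>> carry_out([
  [0,0,0.5,0,2],
  [0,0,0.8,0,2],
  [0,0,1.0,0,2],
  [0,0,1.15,0,2],
  [0,0,1.15,0,2],
])

```text
clock: 9.95
tool_pos: [0.598, -0.0605, 0.2971]
tool_rot: [-3.141, 0.001, -3.142]
ft_force: [-3.9, 0.5, 4.2]
gripper_width: 0.427
```

>>> carry_out([
  [0,0,0,0,5],
  [0,0,0,0,6],
  [0,0,0,0,6.5],
  [0,0,-1.5,0,7],
  [0,0,-5,0,7.5],
  [0,0,-9,0,8.5],
  [4,2,-11.5,0,8.5],
  [8,5,-11.5,10,8.5],
  [12,9,-11.5,20,8.5],
  [15,13,-11.5,30,8.5],
  [17.2,17,-11.5,40,8.5],
  [17.2,21,-11.5,50,8.5],
  [17.2,25,-11.5,60,8.5],
  [17.2,28,-11.5,70,8.5],
  [17.2,28,-11.5,80,8.5],
  [17.2,28,-11.5,90,8.5],
  [17.2,28,-11.5,90,8.5],
  [17.2,28,-11.5,90,8.5],
])

```text
clock: 12.2
tool_pos: [0.426, 0.2194, 0.4118]
tool_rot: [3.141, -0.0, 1.574]
ft_force: [-0.0, -0.4, 0.1]
gripper_width: 0.993
```

```bash
cat >> m.py <<'E'
def blob(im,po,P,lo,hi,r=30):
    "centroid of colour blob near projection of P, back on P's plane"
    x,y=np.round(proj("wrist",P,po)).astype(int);y0,x0=max(y-r,0),max(x-r,0)
    h=cv2.cvtColor(im[y0:y+r,x0:x+r],cv2.COLOR_BGR2HSV);m=cv2.inRange(h,lo,hi);mo=cv2.moments(m,True)
    if mo["m00"]<20:print("none",(x,y));return
    c=(x0+mo["m10"]/mo["m00"],y0+mo["m01"]/mo["m00"]);print("exp",(x,y),"got",np.round(c,1),mo["m00"],"->",np.round(onplane("wrist",c,P[2],po),4))
E
python3 - <<'E'
from m import *
im,po=snap("wrist","w6");print(po)
P=(.4265,.3094,.084);blob(im,po,P,(24,90,200),(34,255,255));blob(im,po,P,(14,140,170),(34,255,255))
x,y=np.round(proj("wrist",P,po)).astype(int);h=cv2.cvtColor(im,cv2.COLOR_BGR2HSV)
for d in range(-32,33,4):print(d,h[y+d,x],h[y,x+d])
go((.4265,.3094,.222),90)
E
```

```text
(array([0.42602951, 0.2194216 , 0.41178142]), array([ 3.14084649e+00, -7.13281435e-05,  1.57446313e+00]))
exp (np.int64(282), np.int64(98)) got [270.5  82.4] 560.0 -> [0.4158 0.3238 0.084 ]
exp (np.int64(282), np.int64(98)) got [278.1  95.2] 401.0 -> [0.4226 0.3121 0.084 ]
-32 [ 16 155 105] [ 23  99 255]
-28 [ 18 131 241] [ 16 170 189]
-24 [ 18 132 241] [ 18 127 253]
-20 [ 30 119 255] [ 19 124 246]
-16 [ 29 125 255] [ 18 124 245]
-12 [ 29 125 255] [ 18 128 244]
-8 [ 18 123 246] [ 19 126 245]
-4 [ 19 125 244] [ 19 126 245]
0 [ 18 125 246] [ 18 125 246]
4 [ 16 178 165] [ 16 167  87]
8 [ 15 179 181] [ 15 173 183]
12 [ 28  63 255] [ 21 106 250]
16 [ 30  48 255] [ 24  77 253]
20 [ 18 112 207] [ 26  67 255]
24 [ 17 111 210] [ 27  62 255]
28 [ 17 111 207] [ 26  72 254]
32 [ 17 113 206] [ 25  76 254]
move [ 9.    0.06 18.97] turn 0.2 F [ 0.5  0.  -0.5] w 0.995 t 12.25
```

Run:
```python
from m import *
im=cv2.imread("pics/w6.png");po=st()
h=cv2.cvtColor(im,cv2.COLOR_BGR2HSV);m=cv2.inRange(h,(27,100,230),(33,200,255));m[:,:200]=0
for c in cv2.findContours(m[:180,:340],0,2)[0]:
    if cv2.contourArea(c)>80:print(cv2.contourArea(c),cv2.boundingRect(c),cv2.minEnclosingCircle(c),cv2.approxPolyDP(c,3,True).reshape(-1,2).tolist())
m=cv2.inRange(h,(12,100,60),(24,255,255))[40:160,215:330]
im2,po2=snap("side","side1");d=cv2.absdiff(im2,cv2.imread("pics/side0.png")).max(2)
```

```text
488.5 (257, 70, 28, 26) ((270.66497802734375, 82.2243423461914), 13.844947814941406) [[265, 70], [257, 80], [262, 93], [276, 95], [284, 85], [280, 72]]
```

>>> carry_out([
  [4,-0.5,2,0,8.5],
  [8,-1,6,0,8.5],
  [10.4,-1.05,11,0,8.5],
  [10.4,-1.05,15,0,8.5],
  [10.4,-1.05,18,0,8.5],
  [10.4,-1.05,18.9,0,8.5],
  [10.4,-1.05,18.9,0,8.5],
  [10.4,-1.05,18.9,0,3],
  [10.4,-1.05,18.9,0,2],
  [10.4,-1.05,18.9,0,2],
  [10.4,-1.05,18.9,0,2],
  [10.4,-1.05,18.9,0,2],
  [10.4,-1.05,18.9,0,2],
  [10.4,-1.05,18.9,0,2],
])

```text
clock: 14.05
tool_pos: [0.416, 0.3237, 0.2234]
tool_rot: [3.14, -0.001, 1.571]
ft_force: [-0.5, -0.7, 6.2]
gripper_width: 0.425
```

Run:
```python
from m import *
print(st());go((.4158,.3235,.222),90)
go((.5965,-.2365,.405),90)
```

```text
(array([0.41602159, 0.32368146, 0.22341333]), array([ 3.13974956e+00, -6.59311408e-04,  1.57083326e+00]))
move [-0.02 -0.02  0.14] turn 0.0 F [-0.5 -0.7  6.2] w 0.425 t 14.05
move [-56.01  18.08 -18.16] turn 0.0 F [-0.5 -0.7  6.2] w 0.425 t 14.05
```

>>> carry_out([
  [0,0,-3,0,2],
  [0,0,-8,0,2],
  [-2,0,-13,0,2],
  [-6,0,-17,0,2],
  [-11,0,-18,0,2],
  [-16,1,-18,0,2],
  [-21,3,-18,0,2],
  [-26,5,-18,0,2],
  [-31,8,-18,0,2],
  [-36,11,-18,0,2],
  [-41,14,-18,0,2],
  [-46,17,-18,0,2],
  [-51,18,-18,0,2],
  [-55,18,-18,0,2],
  [-56,18,-18,0,2],
  [-56,18,-18,0,2],
  [-56,18,-18,0,2],
  [-56,18,-18,0,2],
])

```text
clock: 16.3
tool_pos: [0.5956, -0.2353, 0.4025]
tool_rot: [3.141, 0.0, 1.572]
ft_force: [0.8, -0.2, -4.5]
gripper_width: 0.416
```

Run:
```python
from m import *
im,po=snap("wrist","w7");print(po);seats(im,po)
go((.5965,-.1503,.405),180)
h=cv2.cvtColor(im,cv2.COLOR_BGR2HSV)
print(proj("wrist",(po[0][0],po[0][1],po[0][2]-.2174+.078),po))
c=im[240:380,220:340];g=cv2.Canny(c,40,90)
cv2.imwrite("pics/w7c.png",np.vstack([cv2.resize(im[0:380,60:460],None,fx=1.5,fy=1.5)]))
```

```text
(array([ 0.59563605, -0.23530142,  0.40250101]), array([3.14128278e+00, 4.99109624e-06, 1.57219041e+00]))
area 11604.5 box (234, 169, 96, 172) ell [279.8 256.2] [ 96.5 174.7] -> [ 0.594  -0.2971  0.081 ]
area 1399.5 box (473, 145, 20, 149) ell [482.8 215.6] [ 17.4 162. ] -> [ 0.8152 -0.2544  0.081 ]
area 3492.5 box (248, 71, 68, 67) ell [281.6 103.6] [66.9 68.1] -> [ 0.5954 -0.1503  0.081 ]
area 2636.0 box (416, 0, 58, 76) ell [445.2  37.6] [57.4 79.4] -> [ 0.7499 -0.0759  0.081 ]
area 2082.0 box (251, 0, 68, 39) ell [284.7   8. ] [60.9 67.6] -> [ 0.5979 -0.0625  0.081 ]
move [ 8.51  0.1  -0.25] turn -89.9 F [-0.7  0.9 -4.3] w 0.427 t 16.35
[282.72462359 320.99488761]
```

View pics/w7c.png

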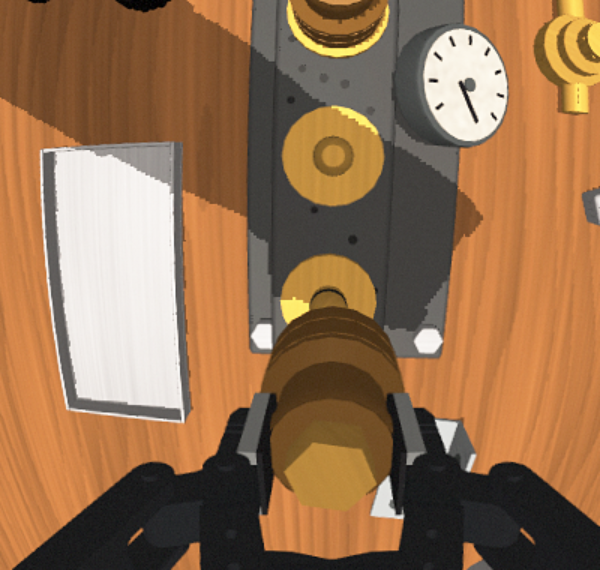

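>>> carry_out([
  [1,0,0,-10,2],
  [2,0,0,-20,2],
  [3,0,0,-30,2],
  [4,0,0,-40,2],
  [5,0,0,-50,2],
  [6,0,0,-60,2],
  [7,0,0,-70,2],
  [8,0,0,-80,2],
  [8.5,0.1,2,-90,2],
  [8.5,0.1,5,-90,2],
  [8.5,0.1,6.7,-90,2],
  [8.5,0.1,6.7,-90,2],
  [8.5,0.1,6.7,-90,2],
  [8.5,0.1,6.7,-90,2],
])

```text
clock: 18.1
tool_pos: [0.5968, -0.1517, 0.3366]
tool_rot: [-3.141, 0.002, 3.141]
ft_force: [-0.5, -0.1, -4.2]
gripper_width: 0.425
```

Run:
```python
from m import *
go((.5963,-.1503,.2984),180);print(st())
```

```text
move [0.06 0.14 3.82] turn -0.0 F [-0.5 -0.1 -4.2] w 0.425 t 18.1
(array([ 0.59683204, -0.15170054,  0.33661726]), array([-3.14070845e+00,  1.84054204e-03,  3.14147235e+00]))
```

>>> carry_out([
  [0.05,0.1,0.7,0,2],
  [0.05,0.1,1.4,0,2],
  [0.05,0.1,2.0,0,2],
  [0.05,0.1,2.6,0,2],
  [0.05,0.1,2.6,0,2],
  [0.05,0.1,2.6,0,2],
])

```text
clock: 18.85
tool_pos: [0.5961, -0.1505, 0.3094]
tool_rot: [-3.141, 0.0, -3.142]
ft_force: [0.3, -0.1, -4.1]
gripper_width: 0.423
```

>>> carry_out([
  [0,0,0.5,0,2],
  [0,0,0.8,0,2],
  [0,0,1.0,0,2],
  [0,0,1.1,0,2],
  [0,0,1.15,0,2],
  [0,0,1.15,0,2],
])

```text
clock: 19.6
tool_pos: [0.5961, -0.1504, 0.2985]
tool_rot: [-3.141, 0.001, -3.141]
ft_force: [-3.1, 3.1, 5.3]
gripper_width: 0.419
```

>>> carry_out([
  [0,0,0,0,5],
  [0,0,0,0,6],
  [0,0,0,0,6.5],
  [0,0,-1.5,0,6.5],
  [0,0,-5,0,7.5],
  [0,0,-9,0,8.5],
  [1,4,-10.5,0,8.5],
  [3,9,-10.5,0,8.5],
  [5,13,-10.5,0,8.5],
  [6.1,15.5,-10.5,0,8.5],
  [6.1,15.5,-10.5,0,8.5],
  [6.1,15.5,-10.5,0,8.5],
  [6.1,15.5,-10.5,0,8.5],
])

```text
clock: 21.22
tool_pos: [0.5354, 0.0037, 0.4029]
tool_rot: [-3.141, 0.0, 3.14]
ft_force: [0.0, -0.2, 0.1]
gripper_width: 0.999
```

Run:
```python
from m import *
im,po=snap("wrist","w8");print(po);x,y=np.round(proj("wrist",(.4537,.0046,.04),po)).astype(int);print(x,y)
a=cv2.resize(im[y-45:y+45,x-45:x+45],None,fx=6,fy=6,interpolation=2);cv2.imwrite("pics/c8.png",a)
```

```text
(array([0.53536432, 0.00366295, 0.40289748]), array([-3.14136569e+00,  2.81187581e-04,  3.14049733e+00]))
281 107
```

View pics/c8.png

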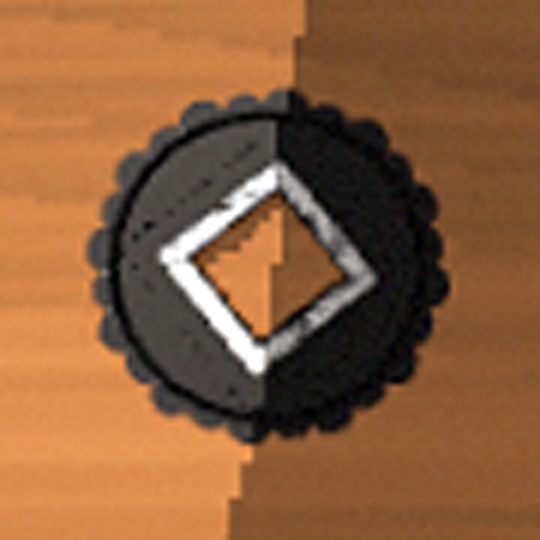

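Run:
```python
from m import *
po=st();P=onplane("wrist",(280.5,105.9),.04,po);print(P);P[2]=.178;go(P,219)
```

```text
[0.45240731 0.00462292 0.04      ]
move [ 8.29  0.09 22.47] turn -39.1 F [-0.9  0.7  0. ] w 0.993 t 21.275
```

>>> carry_out([
  [2,0,3,-10,8.5],
  [4,0,7,-20,8.5],
  [6,0.1,11,-30,8.5],
  [8.3,0.1,13,-39,8.5],
  [8.3,0.1,14,-39,8.5],
  [8.3,0.1,17,-39,8.5],
  [8.3,0.1,20,-39,8.5],
  [8.3,0.1,22,-39,8.5],
  [8.3,0.1,22.4,-39,8.5],
  [8.3,0.1,22.4,-39,8.5],
  [8.3,0.1,22.4,-39,8.5],
])

```text
clock: 22.65
tool_pos: [0.4528, 0.0053, 0.1799]
tool_rot: [-3.14, 0.001, -2.462]
ft_force: [-0.0, 0.2, 0.2]
gripper_width: 0.995
```

>>> carry_out([
  [0,0,0,0,6],
  [0,0,0,0,5],
  [0,0,0,0,4],
  [0,0,0,0,4],
  [0,0,0,0,4],
  [0,0,0,0,4],
  [0,0,0,0,4],
])

```text
clock: 23.52
tool_pos: [0.4526, 0.0053, 0.1797]
tool_rot: [-3.14, 0.001, -2.461]
ft_force: [0.4, -0.8, 7.4]
gripper_width: 0.693
```

Run:
```python
from m import *
print(st());go((.6007,.0497,.36),264)
```

```text
(array([0.45259342, 0.00532629, 0.17974683]), array([-3.13993828e+00,  1.07736817e-03, -2.46106431e+00]))
move [-14.32  -5.9  -18.  ] turn -45.0 F [ 0.4 -0.8  7.4] w 0.693 t 23.525
```

>>> carry_out([
  [0,0,-4,0,4],
  [0,0,-9,0,4],
  [0,0,-14,-5,4],
  [-3,-1,-17,-15,4],
  [-7,-3,-17,-25,4],
  [-11,-5,-17,-35,4],
  [-14.3,-5.9,-17,-45,4],
  [-14.3,-5.9,-17,-45,4],
  [-14.3,-5.9,-17,-45,4],
  [-14.3,-5.9,-17,-45,4],
])

```text
clock: 24.78
tool_pos: [0.5997, 0.0494, 0.349]
tool_rot: [-3.141, -0.0, -1.677]
ft_force: [0.4, -0.3, -1.4]
gripper_width: 0.69
```

Run:
```python
from m import *
print(st());go((.6011,.0498,.2847),264);im,po=snap("wrist","w9");snap("side","side9")
```

```text
(array([0.59972062, 0.04941084, 0.34901755]), array([-3.14132443e+00, -8.77772356e-05, -1.67683599e+00]))
move [-0.05 -0.13  6.43] turn -0.1 F [ 0.4 -0.3 -1.4] w 0.69 t 24.775
```

View pics/w9.png

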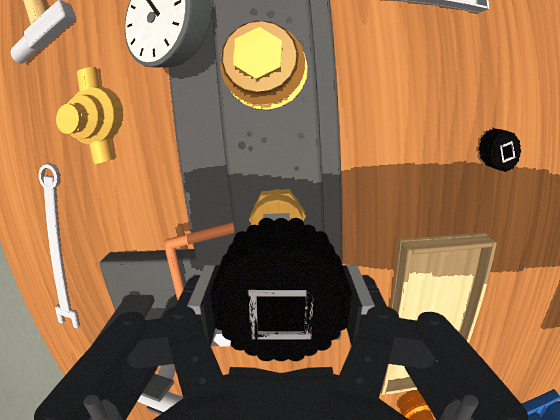

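Run:
```python
from m import *
po=st();print(proj("wrist",(po[0][0],po[0][1],.2093),po),onplane("wrist",(280,314.5),.2093,po)[:2]-po[0][:2])
im=cv2.imread("pics/w9.png");g=cv2.cvtColor(im,cv2.COLOR_BGR2GRAY)[275:350,235:325];m=(g>110).astype(np.uint8)
c=np.column_stack(np.nonzero(m)[::-1]).astype(np.float32);print(cv2.minAreaRect(c))
for c in cv2.findContours(m,0,2)[0]:
  if cv2.contourArea(c)>50:print(cv2.minAreaRect(c))
```

```text
[278.04350536 316.32906859] [-0.00089987 -0.0008675 ]
((45.5, 39.0), (48.0, 63.0), 90.0)
((49.0, 59.5), (7.0, 52.0), 90.0)
((42.0, 39.0), (48.0, 56.0), 90.0)
```

>>> carry_out([
  [-0.1,-0.17,1,0,4],
  [-0.1,-0.17,2,0,4],
  [-0.1,-0.17,2.6,0,4],
  [-0.1,-0.17,2.9,0,4],
  [-0.1,-0.17,3.2,0,4],
  [-0.1,-0.17,3.5,0,4],
  [-0.1,-0.17,3.8,0,4],
  [-0.1,-0.17,3.8,0,4],
])

```text
clock: 25.88
tool_pos: [0.6021, 0.0504, 0.3106]
tool_rot: [-3.141, -0.0, -1.676]
ft_force: [0.3, -1.2, -1.4]
gripper_width: 0.693
```

>>> carry_out([
  [0,0,0.3,0,4],
  [0,0,0.6,0,4],
  [0,0,0.9,0,4],
  [0,0,0.9,0,4],
])

```text
clock: 26.38
tool_pos: [0.6021, 0.0503, 0.3013]
tool_rot: [3.141, -0.001, -1.676]
ft_force: [1.3, -4.2, -3.1]
gripper_width: 0.689
```

>>> carry_out([
  [0.05,0,0.4,0,4],
  [0.05,0,0.8,0,4],
  [0.05,0,1.2,0,4],
  [0.05,0,1.5,0,4],
  [0.05,0,1.65,0,4],
  [0.05,0,1.65,0,4],
])

```text
clock: 27.12
tool_pos: [0.602, 0.05, 0.285]
tool_rot: [3.141, 0.0, -1.676]
ft_force: [0.9, -2.8, -2.8]
gripper_width: 0.692
```

Nearly down; press slightly more to find the shoulder.

>>> carry_out([
  [0,0,0.1,0,4],
  [0,0,0.15,0,4],
  [0,0,0.2,0,4],
  [0,0,0.2,0,4],
])

```text
clock: 27.62
tool_pos: [0.6019, 0.05, 0.2848]
tool_rot: [-3.141, -0.0, -1.675]
ft_force: [-5.6, -1.2, 10.1]
gripper_width: 0.694
```

>>> carry_out([
  [0,0,-0.1,8,4],
  [0,0,-0.1,16,4],
  [0,0,-0.1,25,4],
  [0,0,-0.1,34,4],
  [0,0,-0.1,43,4],
  [0,0,-0.1,52,4],
  [0,0,-0.1,61,4],
  [0,0,-0.1,70,4],
  [0,0,-0.1,78,4],
  [0,0,-0.1,84,4],
  [0,0,-0.1,88,4],
  [0,0,-0.1,88,4],
])

```text
clock: 29.12
tool_pos: [0.6027, 0.0492, 0.2849]
tool_rot: [-3.14, 0.002, 3.07]
ft_force: [4.0, -6.6, -0.0]
gripper_width: 0.691
```

Run:
```python
from m import *
s=ctrl.sense();print(st(),s["ft_force"],s["moment"],s["gripper_width"],s["joints"][5])
```

```text
(array([0.60265164, 0.04916091, 0.28485597]), array([-3.13968342e+00,  2.28054140e-03,  3.07006008e+00])) [ 4.00692924 -6.64526663 -0.02239088] [-1.43267632 -0.60453803  0.0819944 ] 0.6911597120165479 -0.06269925707373264
```

>>> carry_out([
  [0,0,0,2,4],
  [0,0,0,4,4],
  [0,0,0,4,4],
  [0,0,0,4,4],
])

```text
clock: 29.62
tool_pos: [0.6027, 0.0491, 0.2848]
tool_rot: [-3.14, 0.002, 3.001]
ft_force: [3.6, -7.1, 0.4]
gripper_width: 0.69
```

Run:
```python
from m import *
s=ctrl.sense();print(st(),s["ft_force"],s["moment"],s["gripper_width"],s["joints"][5])
```

```text
(array([0.60265183, 0.0491417 , 0.28483592]), array([-3.13981621e+00,  2.39206213e-03,  3.00119343e+00])) [ 3.63183126 -7.10496503  0.40753557] [-1.44534227 -0.59681894  0.08456676] 0.6904784356173294 0.00614139202827522
```

>>> carry_out([
  [0,0,0,2,4],
  [0,0,0,4,4],
  [0,0,0,4,4],
  [0,0,0,4,4],
])

```text
clock: 30.12
tool_pos: [0.6027, 0.0492, 0.2849]
tool_rot: [-3.14, 0.003, 2.933]
ft_force: [2.7, -8.3, -0.1]
gripper_width: 0.696
```

Run:
```python
from m import *
s=ctrl.sense();print(st(),s["ft_force"],s["moment"],s["gripper_width"],s["joints"][5])
```

```text
(array([0.60265928, 0.04915568, 0.2848705 ]), array([-3.13957937e+00,  2.62168260e-03,  2.93268374e+00])) [ 2.7050446  -8.31905819 -0.09318669] [-1.70667129 -0.56641394  0.98712395] 0.6959126200124364 0.07476685918957894
```

>>> carry_out([
  [0,0,0,-1,4],
  [0,0,0,-2,5.5],
  [0,0,0,-2,7],
  [0,0,0,-2,8],
  [0,0,0,-2,8.5],
  [0,0,-1,-2,8.5],
  [0,0,-4,-2,8.5],
  [0,0,-8,-2,6],
  [0,0,-12,-2,3],
  [0,0,-13.5,-6,0],
  [1,4,-13.5,-10,0],
  [1.6,8,-13.5,-12,0],
  [2.3,12.3,-13.5,-12,0],
  [2.3,12.3,-13.5,-12,0],
  [2.3,12.3,-13.5,-12,0],
  [2.3,12.3,-13.5,-12,0],
])

```text
clock: 32.12
tool_pos: [0.6052, 0.1742, 0.4196]
tool_rot: [-3.141, 0.0, 3.14]
ft_force: [-0.3, 0.0, -0.9]
gripper_width: 0.002
```

Run:
```python
from m import *
print(st());go((.606,.1746,.378),180);snap("side","side10");im,_=snap("scene","s10")
cv2.imwrite("pics/v10.png",np.hstack([cv2.resize(im[150:330,170:440],None,fx=1.48,fy=1.48),cv2.resize(cv2.imread("pics/side10.png")[120:300,200:400],None,fx=1.48,fy=1.48)]))
```

```text
(array([0.60518743, 0.1741864 , 0.41955264]), array([-3.14147240e+00,  3.93036242e-04,  3.14047123e+00]))
move [-0.08  0.04  4.16] turn -0.1 F [-0.3  0.  -0.9] w 0.002 t 32.125
```

View pics/v10.png

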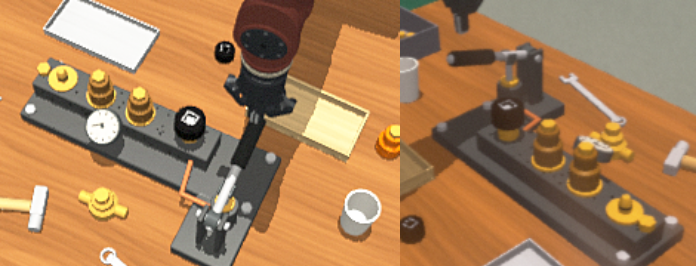

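>>> carry_out([
  [0,0,2,0,0],
  [0,0,4,0,0],
  [0,0,6,0,0],
  [0,0,8,0,0],
  [0,0,10,0,0],
  [0,0,11.5,0,0],
  [0,0,12.3,0,0],
  [0,0,12.3,0,0],
])

```text
clock: 33.22
tool_pos: [0.6051, 0.1747, 0.2967]
tool_rot: [3.142, 0.001, 3.141]
ft_force: [-4.8, 0.4, 9.4]
gripper_width: 0.004
```

>>> carry_out([
  [0,0,0.3,0,0],
  [0,0,0.5,0,0],
  [0,0,0.7,0,0],
  [0,0,0.7,0,0],
])

```text
clock: 33.72
tool_pos: [0.6054, 0.1747, 0.2907]
tool_rot: [3.141, 0.002, 3.141]
ft_force: [-4.5, 0.5, 12.5]
gripper_width: 0.0
```

>>> carry_out([
  [0,0,0.2,0,0],
  [0,0,0.4,0,0],
  [0,0,0.4,0,0],
])

```text
clock: 34.1
tool_pos: [0.6056, 0.1747, 0.2877]
tool_rot: [3.142, 0.003, 3.141]
ft_force: [-4.1, 0.1, 16.7]
gripper_width: -0.001
```

>>> carry_out([
  [0,0,0.2,0,0],
  [0,0,0.3,0,0],
  [0,0,0.3,0,0],
])

```text
clock: 34.48
tool_pos: [0.6056, 0.1748, 0.2873]
tool_rot: [-3.141, 0.005, 3.141]
ft_force: [-12.8, -2.7, 32.8]
gripper_width: -0.002
```

>>> carry_out([
  [0,0,-2,0,0],
  [0,0,-5,0,0],
  [0,0,-8,0,0],
  [0,0,-11,0,0],
  [0,0,-13,0,0],
  [0,0,-13,0,0],
  [0,0,-13,0,0],
  [0,0,-13,0,0],
  [0,0,-10,0,0],
  [0,0,-7,0,0],
  [0,0,-4,0,0],
  [0,0,-2,0,0],
  [0,0,-0.7,0,0],
  [0,0,-0.25,0,0],
  [0,0,-0.25,0,0],
  [0,0,-0.25,0,0],
])

```text
clock: 36.48
tool_pos: [0.6053, 0.1752, 0.2874]
tool_rot: [-3.142, 0.003, -3.141]
ft_force: [-6.9, -0.7, 20.8]
gripper_width: -0.001
```

>>> carry_out([
  [0,0,-2,0,0],
  [0,0,-5,0,0],
  [0,0,-8,0,0],
  [0,0,-11,0,0],
  [0,0,-13,0,0],
  [0,0,-13,0,0],
  [0,0,-13,0,0],
  [0,0,-13,0,0],
  [0,0,-10,0,0],
  [0,0,-7,0,0],
  [0,0,-4,0,0],
  [0,0,-2,0,0],
  [0,0,-0.5,0,0],
  [0,0,0,0,0],
  [0,0,0,0,0],
  [0,0,0,0,0],
])

```text
clock: 38.48
tool_pos: [0.6052, 0.1751, 0.2874]
tool_rot: [3.142, 0.003, -3.141]
ft_force: [-7.3, -0.7, 20.6]
gripper_width: -0.001
```

>>> carry_out([
  [0,0,-2,0,0],
  [0,0,-5,0,0],
  [0,0,-8,0,0],
  [0,0,-11,0,0],
  [0,0,-13,0,0],
  [0,0,-13,0,0],
  [0,0,-13,0,0],
  [0,0,-13,0,0],
  [0,0,-10,0,0],
  [0,0,-7,0,0],
  [0,0,-4,0,0],
  [0,0,-2,0,0],
  [0,0,-0.5,0,0],
  [0,0,0,0,0],
  [0,0,0,0,0],
  [0,0,0,0,0],
])

```text
clock: 40.48
tool_pos: [0.6052, 0.1752, 0.2875]
tool_rot: [-3.142, 0.003, -3.141]
ft_force: [-7.4, 0.7, 21.5]
gripper_width: 0.001
```

>>> carry_out([
  [0,0,-2,0,0],
  [0,0,-5,0,0],
  [0,0,-8,0,0],
  [0,0,-11,0,0],
  [0,0,-13.5,0,0],
  [0,0,-13.5,0,0],
  [0,0,-13.5,0,0],
  [0,0,-13.5,0,0],
  [0,0,-13.5,0,0],
])

```text
clock: 41.6
tool_pos: [0.605, 0.175, 0.4187]
tool_rot: [-3.141, -0.001, 3.142]
ft_force: [-0.1, 0.0, 0.1]
gripper_width: 0.0
```

Run:
```python
from m import *
print(st());go((.6023,.0496,.40),170);snap("side","side11");im,_=snap("scene","s11")
a,b=cv2.imread("pics/s10.png"),im;d=cv2.absdiff(a,b).max(2)>50;print(d.sum(),d[150:330,170:440].sum());print(np.argwhere(d[150:330,170:440])[::15][:20].tolist())
```

```text
(array([0.60495029, 0.17504135, 0.41871925]), array([-3.14144768e+00, -1.34523412e-03,  3.14158057e+00]))
move [  0.26 -12.54   1.87] turn 10.0 F [-0.1  0.   0.1] w 0.0 t 41.6
341 152
[[0, 165], [21, 157], [48, 162], [55, 193], [65, 162], [74, 128], [76, 212], [78, 178], [87, 164], [133, 188], [154, 181]]
```

>>> carry_out([
  [0.1,-3,0,0,2],
  [0.2,-8,0,5,5],
  [0.35,-12.5,0,10,8],
  [0.35,-12.5,0,10,8.5],
  [0.35,-12.5,2,10,8.5],
  [0.35,-12.5,6,10,8.5],
  [0.35,-12.5,10,10,8.5],
  [0.35,-12.5,12.5,10,8.5],
  [0.35,-12.5,13.3,10,8.5],
  [0.35,-12.5,13.3,10,8.5],
  [0.35,-12.5,13.3,10,6.5],
  [0.35,-12.5,13.3,10,5],
  [0.35,-12.5,13.3,10,4],
  [0.35,-12.5,13.3,10,4],
  [0.35,-12.5,13.3,10,4],
  [0.35,-12.5,13.3,10,4],
])

```text
clock: 43.7
tool_pos: [0.6021, 0.0493, 0.2889]
tool_rot: [-3.14, 0.003, 2.966]
ft_force: [-2.9, -5.2, 6.7]
gripper_width: 0.693
```

Run:
```python
from m import *
s=ctrl.sense();print(st(),s["ft_force"],s["moment"],s["gripper_width"],s["joints"][5])
```

```text
(array([0.60206609, 0.04927128, 0.28887791]), array([-3.13953354e+00,  2.77344123e-03,  2.96642103e+00])) [-2.94204345 -5.24601917  6.70520073] [-1.11439002  0.67326744  0.1290676 ] 0.692664971810793 0.04108219161342849
```

>>> carry_out([
  [0,0,0,-8,4],
  [0,0,0,-16,4],
  [0,0,0,-25,4],
  [0,0,0,-34,4],
  [0,0,0,-43,4],
  [0,0,0,-52,4],
  [0,0,0,-61,4],
  [0,0,0,-70,4],
  [0,0,0,-79,4],
  [0,0,0,-88,4],
  [0,0,0,-92,4],
  [0,0,0,-92,4],
])

```text
clock: 45.2
tool_pos: [0.6021, 0.0491, 0.2889]
tool_rot: [-3.139, -0.002, -1.71]
ft_force: [-2.5, -6.7, 6.2]
gripper_width: 0.689
```

>>> carry_out([
  [0,0,0,-2,4],
  [0,0,0,-4,4],
  [0,0,0,-4,4],
  [0,0,0,-4,4],
])

```text
clock: 45.7
tool_pos: [0.6022, 0.0491, 0.2889]
tool_rot: [-3.139, -0.002, -1.642]
ft_force: [-1.7, -6.7, 5.9]
gripper_width: 0.691
```

Run:
```python
from m import *
s=ctrl.sense();print(st(),s["ft_force"],s["moment"],s["gripper_width"],s["joints"][5])
```

```text
(array([0.60215455, 0.04908222, 0.28889356]), array([-3.13882693e+00, -2.49685272e-03, -1.64164642e+00])) [-1.66889264 -6.70964119  5.93131747] [-1.17605846  0.47230922  0.0212412 ] 0.6912718268514927 -1.6343079412091366
```

>>> carry_out([
  [0,0,0,-2,4],
  [0,0,0,-4,4],
  [0,0,0,-4,4],
  [0,0,0,-4,4],
])

```text
clock: 46.2
tool_pos: [0.6022, 0.0491, 0.2889]
tool_rot: [-3.139, -0.003, -1.572]
ft_force: [-1.4, -5.6, 5.4]
gripper_width: 0.692
```

Run:
```python
from m import *
s=ctrl.sense();print(st(),s["ft_force"],s["moment"],s["gripper_width"],s["joints"][5])
```

```text
(array([0.60215791, 0.04912138, 0.28887081]), array([-3.13898817e+00, -2.70033147e-03, -1.57174063e+00])) [-1.36125655 -5.62109932  5.39177572] [-1.19075092  0.49351777 -0.03006046] 0.6923021257139909 -1.7041442847981452
```

>>> carry_out([
  [0,0,0,-2,4],
  [0,0,0,-4,4],
  [0,0,0,-4,4],
  [0,0,0,-4,4],
])

```text
clock: 46.7
tool_pos: [0.6022, 0.0491, 0.2889]
tool_rot: [-3.139, -0.003, -1.502]
ft_force: [-2.8, -6.0, 6.3]
gripper_width: 0.691
```

Run:
```python
from m import *
s=ctrl.sense();print(st(),s["ft_force"],s["moment"],s["gripper_width"],s["joints"][5])
```

```text
(array([0.60216988, 0.04911726, 0.2888873 ]), array([-3.13912276e+00, -2.85157127e-03, -1.50196611e+00])) [-2.8104551  -6.02104528  6.29880743] [-1.12175926  0.49425855 -0.03536358] 0.6907071331527533 -1.773930829525316
```

Run:
```python
from m import *
im,po=snap("wrist","w12");g=cv2.cvtColor(im,cv2.COLOR_BGR2GRAY)
sub=g[270:355:3,232:330:2]
for r in sub:print("".join(" .:-=+*#%@"[min(9,v//26)] for v in r))
```

```text
.      .  ::.:.            
        :***************************+            
        .***************************+            
         ***+  +*****************+=  ..          
         *=*+  +****************++=  .           
         *=*+ :+*****************+=   .          
         *.*+ :+***************+*+-              
         -.*. :++*********++**++*+    .          
          :=  -=+******+*+++++++*+               
         .=+ .-=+******+++++++++*=               
         .=-        .:---=+*+++**:               
          *-..                      .  .         
          ++:-                      . .-         
          **=-                       ::.         
          ++=-----=====----=--=:::::=-=          
          +--:********+*+++**********=*+         
          :-.:*******++****************=         
.                                                
.                                                
:                                                
:::                                        ::.==-
::::::::                                  -=====-
:::::::::::.:.                      .---===--==--
:::::::::::::::      .      .      .=====--==-==-
```

>>> carry_out([
  [0,0,0,-2,4],
  [0,0,0,-4,4],
  [0,0,0,-4,4],
  [0,0,0,-4,4],
])

```text
clock: 47.25
tool_pos: [0.6022, 0.049, 0.2889]
tool_rot: [-3.139, -0.003, -1.434]
ft_force: [-2.2, -5.7, 5.7]
gripper_width: 0.686
```

Run:
```python
from m import *
s=ctrl.sense();print(st(),s["ft_force"],s["moment"],s["gripper_width"],s["joints"][5])
```

```text
(array([0.6021816 , 0.04903026, 0.28889547]), array([-3.13927372e+00, -2.82692284e-03, -1.43350295e+00])) [-2.20037232 -5.73081556  5.74015777] [-1.04269639  0.50285498 -0.95529803] 0.6855603481440564 -1.8425795695273404
```

>>> carry_out([
  [0,0,0,2,4.5],
  [0,0,0,2,6],
  [0,0,0,2,7.5],
  [0,0,0,2,8.5],
  [0,0,0,2,8.5],
  [0,0,-1,2,8.5],
  [0,0,-4,2,8.5],
  [0,0,-9,2,8.5],
  [0,0,-13,8,8.5],
  [3,0.5,-13,18,8.5],
  [6,1,-13,28,8.5],
  [9,1.5,-13,38,8.5],
  [10.8,1.9,-13,48,8.5],
  [10.8,1.9,-13,58,8.5],
  [10.8,1.9,-13,68,8.5],
  [10.8,1.9,-13,78,8.5],
  [10.8,1.9,-13,88,8.5],
  [10.8,1.9,-13,98,8.5],
  [10.8,1.9,-13,98,8.5],
  [10.8,1.9,-13,98,8.5],
])

```text
clock: 49.75
tool_pos: [0.5978, -0.0595, 0.4171]
tool_rot: [-3.141, 0.0, -3.138]
ft_force: [-0.7, -0.8, 0.3]
gripper_width: 0.991
```

Run:
```python
from m import *
im,po=snap("side","side13");a=cv2.imread("pics/side10.png")
d=(cv2.absdiff(im,a).max(2)>40).astype(np.uint8)[120:300,200:400]
n,l,s,c=cv2.connectedComponentsWithStats(d)
print([(x[:5].tolist()) for x in s[1:] if x[4]>25])
go((.598,-.0605,.298),180)
```

```text
[[28, 0, 28, 23, 346], [75, 0, 52, 56, 1710], [95, 80, 10, 6, 44], [0, 91, 39, 33, 699], [0, 120, 81, 52, 2090]]
move [-0.02 -0.1  11.9 ] turn 0.2 F [0.  0.5 0.6] w 0.996 t 49.8
```

>>> carry_out([
  [0,-0.1,4,0,8.5],
  [0,-0.1,8,0,8.5],
  [0,-0.1,11,0,8.5],
  [0,-0.1,11.9,0,8.5],
  [0,-0.1,11.9,0,8.5],
  [0,-0.1,11.9,0,3],
  [0,-0.1,11.9,0,2],
  [0,-0.1,11.9,0,2],
  [0,-0.1,11.9,0,2],
  [0,-0.1,11.9,0,2],
  [0,-0.1,11.9,0,2],
  [0,-0.1,11.9,0,2],
])

```text
clock: 51.3
tool_pos: [0.5982, -0.0606, 0.299]
tool_rot: [-3.141, 0.002, -3.141]
ft_force: [-0.9, 1.6, 5.5]
gripper_width: 0.424
```

>>> carry_out([
  [0,0,-2,0,2],
  [0,0,-5,0,2],
  [0,0,-9,0,2],
  [2,-1,-12,0,2],
  [5,-4,-12,10,2],
  [9,-8,-12,20,2],
  [13,-12,-12,30,2],
  [16,-16,-12,40,2],
  [17.8,-20,-12,50,2],
  [17.8,-22.4,-12,60,2],
  [17.8,-22.4,-10,70,2],
  [17.8,-22.4,-6,80,2],
  [17.8,-22.4,-3,90,2],
  [17.8,-22.4,-3,90,2],
  [17.8,-22.4,-3,90,2],
])

```text
clock: 53.18
tool_pos: [0.42, -0.2848, 0.3296]
tool_rot: [3.14, 0.001, 1.575]
ft_force: [0.4, -0.5, -3.1]
gripper_width: 0.424
```

Run:
```python
from m import *
go((.42,-.285,.222),90);im,po=snap("wrist","w14")
s=ctrl.sense();g=cv2.cvtColor(im,cv2.COLOR_BGR2GRAY)
# tray corners (bright, low saturation)
h=cv2.cvtColor(im,cv2.COLOR_BGR2HSV);m=cv2.inRange(h,(0,0,140),(180,40,255))
for c in cv2.findContours(m,0,2)[0]:
    if cv2.contourArea(c)>1500:
        b=cv2.boundingRect(c);print(b,cv2.contourArea(c));print([np.round(onplane("wrist",p[0],.01,po)[:2],3).tolist() for p in cv2.approxPolyDP(c,6,True)])
```

```text
move [-1.000e-02 -1.000e-02  1.076e+01] turn 0.2 F [ 0.4 -0.5 -3.1] w 0.424 t 53.175
(445, 264, 65, 79) 2352.5
[[0.701, -0.372], [0.648, -0.364], [0.639, -0.477], [0.682, -0.485]]
(216, 32, 131, 232) 22921.0
[[0.367, -0.134], [0.355, -0.354], [0.371, -0.352], [0.394, -0.3], [0.417, -0.291], [0.446, -0.301], [0.465, -0.339], [0.476, -0.14]]
```

>>> carry_out([
  [-0.3,-0.4,3,0,2],
  [-0.3,-0.4,6,0,2],
  [-0.3,-0.4,9,0,2],
  [-0.3,-0.4,10,0,2],
  [-0.3,-0.4,10.5,0,2],
  [-0.3,-0.4,10.75,0,2],
  [-0.3,-0.4,10.75,0,2],
])

```text
clock: 54.1
tool_pos: [0.4161, -0.2878, 0.2211]
tool_rot: [3.141, 0.001, 1.571]
ft_force: [0.2, -0.1, -3.8]
gripper_width: 0.425
```

>>> carry_out([
  [0,0,0.08,0,2],
  [0,0,0.15,0,2],
  [0,0,0.2,0,2],
  [0,0,0.2,0,2],
])

```text
clock: 54.6
tool_pos: [0.4162, -0.2878, 0.2209]
tool_rot: [3.141, 0.002, 1.571]
ft_force: [-5.4, 7.2, 17.4]
gripper_width: 0.423
```

>>> carry_out([
  [0,0,-0.1,0,4],
  [0,0,-0.1,0,6],
  [0,0,-0.1,0,8],
  [0,0,-2,0,8.5],
  [0,0,-6,0,8.5],
  [0,0,-11,0,8.5],
  [0,0,-16,-10,8.5],
  [3,3,-20,-20,8.5],
  [6,7,-20,-30,8.5],
  [9,11,-20,-40,8.5],
  [12,15,-20,-50,8.5],
  [13.8,18,-20,-60,8.5],
  [13.8,18,-20,-70,8.5],
  [13.8,18,-20,-80,8.5],
  [13.8,18,-20,-90,8.5],
  [13.8,18,-20,-90,8.5],
  [13.8,18,-20,-90,8.5],
])

```text
clock: 56.72
tool_pos: [0.5957, -0.1495, 0.4189]
tool_rot: [-3.141, 0.001, 3.138]
ft_force: [-0.1, -0.1, -0.7]
gripper_width: 0.993
```

Run:
```python
from m import *
go((.5960,-.1503,.2985),180)
```

```text
move [-0.02 -0.07 12.04] turn -0.2 F [-0.1 -0.1 -0.7] w 0.993 t 56.725
```

>>> carry_out([
  [0,-0.1,4,0,8.5],
  [0,-0.1,8,0,8.5],
  [0,-0.1,11,0,8.5],
  [0,-0.1,12,0,8.5],
  [0,-0.1,12,0,8.5],
  [0,-0.1,12,0,3],
  [0,-0.1,12,0,2],
  [0,-0.1,12,0,2],
  [0,-0.1,12,0,2],
  [0,-0.1,12,0,2],
  [0,-0.1,12,0,2],
  [0,-0.1,12,0,2],
])

```text
clock: 58.22
tool_pos: [0.5961, -0.1505, 0.2995]
tool_rot: [-3.141, 0.002, -3.142]
ft_force: [-1.1, 0.9, 5.1]
gripper_width: 0.425
```

>>> carry_out([
  [0,0,-2,0,2],
  [0,0,-5,0,2],
  [0,0,-9,0,2],
  [2,-0.5,-12,0,2],
  [5,-1,-12,10,2],
  [9,-2,-12,20,2],
  [13,-3,-12,30,2],
  [16,-5,-12,40,2],
  [17.6,-5.7,-12,50,2],
  [17.6,-5.7,-12,60,2],
  [17.6,-5.7,-10,70,2],
  [17.6,-5.7,-6,80,2],
  [17.6,-5.7,-3,90,2],
  [17.6,-5.7,-3,90,2],
  [17.6,-5.7,-3,90,2],
])

```text
clock: 60.1
tool_pos: [0.42, -0.2077, 0.33]
tool_rot: [3.14, 0.001, 1.575]
ft_force: [-0.1, -0.7, -3.7]
gripper_width: 0.424
```

Run:
```python
from m import *
go((.42,-.207,.2225),90)
```

```text
move [ 0.09 -0.02 10.75] turn 0.2 F [-0.1 -0.7 -3.7] w 0.424 t 60.1
```

>>> carry_out([
  [0.1,0,3,0,2],
  [0.1,0,6,0,2],
  [0.1,0,9,0,2],
  [0.1,0,10,0,2],
  [0.1,0,10.5,0,2],
  [0.1,0,10.75,0,2],
  [0.1,0,10.85,0,2],
  [0.1,0,10.85,0,2],
])

```text
clock: 61.1
tool_pos: [0.4204, -0.207, 0.2215]
tool_rot: [3.14, 0.002, 1.571]
ft_force: [-1.1, 1.0, 5.9]
gripper_width: 0.421
```

>>> carry_out([
  [0,0,0,0,4],
  [0,0,0,0,6],
  [0,0,0,0,8],
  [0,0,-2,0,8.5],
  [0,0,-6,0,8.5],
  [0,0,-11,0,8.5],
  [0,0,-16,0,8.5],
  [0,0,-20,0,8.5],
  [-4,0,-20,0,8.5],
  [-8,0,-20,0,8.5],
  [-8,0,-20,0,8.5],
  [-8,0,-20,0,8.5],
])

```text
clock: 62.6
tool_pos: [0.4197, -0.2863, 0.4195]
tool_rot: [-3.141, -0.001, 1.571]
ft_force: [-0.2, 0.5, 0.2]
gripper_width: 0.995
```

Run:
```python
from m import *
a,po=snap("wrist","w15");b,_=snap("scene","s15");c,_=snap("side","side15")
z=lambda i:cv2.resize(i,(392,294))
cv2.imwrite("pics/v15.png",np.vstack([np.hstack([z(a[0:315,70:490]),z(b[120:330,160:440])]),np.hstack([z(c[120:375,180:520]),z(c[160:250,200:320])])]))
for P in((.416,-.288,.081),(.4204,-.207,.081)):print(proj("wrist",P,po))
print(ctrl.sense()["clock"])
```

```text
[277.99310695 193.48925416]
[282.6063082  109.93963164]
62.75
```

View pics/v15.png

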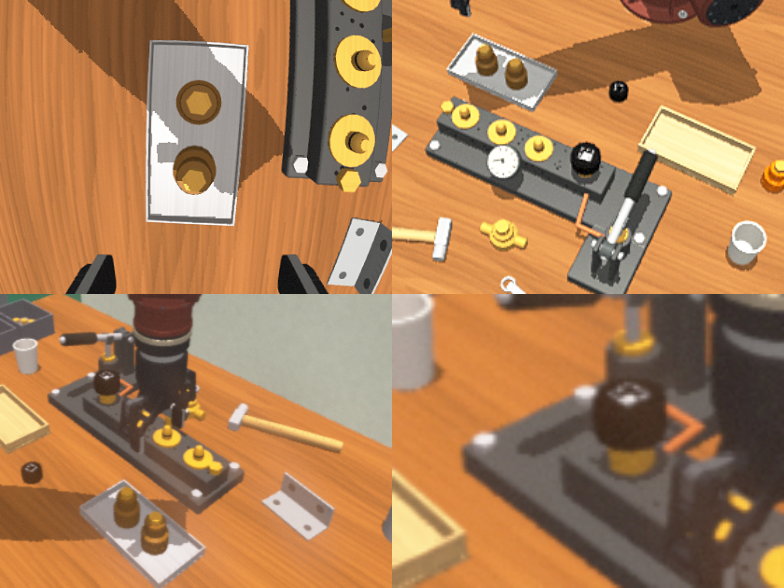

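Run:
```python
from m import *
for n in("side10","side13","side15","s10","s15"):
    g=cv2.cvtColor(cv2.imread(f"pics/{n}.png"),cv2.COLOR_BGR2GRAY)
    P=proj("side" if "side" in n else "scene",(.6012,.0497,.125));x,y=P.astype(int)
    m=(g[y-30:y+30,x-22:x+22]<45).astype(np.uint8);k,l,s,c=cv2.connectedComponentsWithStats(m);i=l[30,22];print(n,P.round(),s[i],c[i].round(1))
```

```text
side10 [272. 197.] [   0    0   44   60 2516] [21.6 29.3]
side13 [272. 197.] [   0    0   44   60 2541] [21.6 29.3]
side15 [272. 197.] [   0    0   44   60 2631] [21.5 29.5]
s10 [299. 232.] [   0    0   44   60 2292] [21.4 28.7]
s15 [299. 232.] [   0    0   44   60 2297] [21.5 28.8]
```

Run:
```python
from m import *
for n in("side10","side13","side15"):
    h=cv2.cvtColor(cv2.imread(f"pics/{n}.png"),cv2.COLOR_BGR2HSV)[170:225,255:292]
    y=cv2.inRange(h,(12,120,60),(34,255,255));d=cv2.inRange(h,(0,0,0),(180,255,75))
    print(n,"yellow",cv2.countNonZero(y),cv2.boundingRect(y)); print([int(v) for v in h[:,18,2]])
```

```text
side10 yellow 492 (0, 0, 37, 55)
[120, 119, 120, 119, 134, 164, 166, 144, 133, 100, 84, 77, 78, 80, 73, 73, 72, 108, 108, 73, 93, 184, 201, 143, 81, 63, 63, 62, 62, 60, 61, 55, 59, 57, 58, 59, 59, 63, 111, 134, 137, 141, 140, 134, 131, 102, 81, 83, 96, 97, 95, 97, 95, 90, 80]
side13 yellow 524 (0, 0, 37, 55)
[123, 126, 125, 128, 138, 179, 231, 166, 140, 116, 105, 84, 79, 76, 80, 75, 73, 104, 139, 88, 101, 204, 212, 165, 95, 68, 66, 64, 60, 64, 63, 61, 58, 62, 59, 57, 57, 64, 103, 136, 143, 144, 141, 139, 136, 105, 79, 71, 73, 75, 71, 68, 70, 69, 69]
side15 yellow 520 (0, 0, 37, 46)
[138, 134, 138, 134, 153, 201, 242, 187, 156, 128, 118, 96, 88, 87, 87, 83, 78, 96, 101, 79, 113, 222, 226, 148, 89, 73, 71, 69, 67, 70, 67, 66, 67, 69, 65, 62, 65, 70, 116, 154, 156, 163, 157, 156, 149, 117, 89, 89, 110, 113, 112, 112, 110, 109, 93]
```

```bash
python3 -c "
from cell import ctrl
print(ctrl.hand_in(),ctrl.sense()['clock'])"
```

```text
the job is handed in; nothing more can be done
the job is handed in; nothing more can be done
```

The job is done and handed in at about 63 s on the clock; no verdict was reported.

- **Bodies on the rig:** two bodies were present, and I seated them on spigots 1 and 2. One had been knocked about 18 mm aside in the box before I picked it up, so I measured it again first. Both came to rest at seat height with a light contact force.
- **Valve and pump:** I pressed the 60 mm knob down to the shoulder and turned the valve clockwise to its stop (wrist moment rose to about 1 N m). I then made four full strokes to the bottom stop and back. Finally I turned the valve back to its open stop (about -1 N m).
- **Bodies in the tray:** only then did I lift both bodies off and stand them in the steel tray.

The last pictures showed both bodies upright in the tray, the spigots empty, the lever up and the knob still on the valve. The filter cup, bracket and regulator looked unmoved. The knob's lower rim was at the same image row as after it was first fitted.

One numeric check failed: a dark-pixel mask meant to confirm the knob's height told me nothing, so I compared the rim row instead. When I regripped the knob to open the valve, the tool read about 4 mm higher than before. The rim check shows the knob itself did not lift.

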